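# Stop the spice mill with its long stop bar

## Robot

A 6-joint arm with a two-finger parallel gripper is mounted at the origin on the work surface. World frame = base frame: x ahead of the robot, y to its left, z up, the work surface at z = 0. Lengths are in m, angles in rad, forces in N, time in s.
With the tool pointing down it reaches from about 0.225 to 0.875 m from the base axis. Payload 3.4 kg.
Tool frame: the origin (TCP) lies at the very end of the fingers, on their centre line; the grasp point (between the pads) lies 19 mm behind it; z points along the fingers, y is the line along which they close (so a half turn about z gives the same grasp; the last joint's range is limited). The gripper opens to 85 mm and grips with 20 to 120 N. Pads are 22 mm wide; open, the fingers measure 114 mm over their backs; the gripper's body (76 mm by 85 mm) begins 54 mm behind the grasp point. The pads swing forward as they close: fully open they stand 13 mm farther back than shut.
Start: joints at [1.158, 0.276, 1.505, -0, 1.361, -0.121], TCP at [0.165, 0.551, 0.196] pointing down, gripper open.
Joint ranges: [-2.89, 2.89], [-0.75, 2.08], [0.22, 2.7], [-1.18, 4.32], [0.11, 2.71], [-2.7, 2.7]. Speed limits (rad/s): [2.57, 2.57, 3.14, 3.14, 3.14, 3.14].

## Interface

Orientations are given as a unit quaternion [w, x, y, z].
In Python, from rig import readout, vision, manip gives the robot as it stands.
- The arm moves only by the shell command python3 -m handwheel 'ROWS' [FORCE]. ROWS is JSON, a list of rows, each a list of 3 entries, a list of its own where there are three numbers: the shift along the tool's x, y, z in mm, then the turn, a rotation vector about the tool's x, y, z in units of 6 degrees (1.0 is 6 degrees), then the closure, from -1 (fully open) to 1 (shut), so that 0 is half open. A call has 1 to 20 rows; each row shifts and turns the commanded pose from where the row before left it, along the tool's axes as they then stand; what a row does not reach is not made up. A row lasts 1/8 s, in which the tool goes at most 62.5 mm and 10.7 degrees, less where a joint would pass 70% of its speed; a pose out of reach is approached as far as the arm can. A call is refused whole if a number of a shift passes 62.5 or a number of a turn 1, either way. A call with a gripper value outside its range is refused whole. The fingers move at their own pace and stop on an object; FORCE is the grip in N (left out, the last holds). Time passes only in rows, so rows that do not move let the fingers close. It gives the time, the measured TCP pose, the force, the opening and the grip force at its end, in the units of the state.
- readout.get_state(): the state, without advancing time (a new reading comes with each control period).
- vision.get_image(name): name is "side" or "top" or "wrist"; returns the picture (384x512x3 uint8, blue, green, red); there is no depth.
- vision.camera_params(name): a dict with "intrinsics" (3x3 intrinsics, pixels), "rvec" (rotation vector, rad) and "tvec" (3), from world to camera coordinates, as OpenCV has them; the wrist camera has in their place "hand_eye" (4x4, takes a point from camera to tool coordinates, whose origin is the TCP and whose axes are the flange's). Camera axes: x right, y down, z forward; pixel columns grow to the right and rows downward; lengths in m; the calibration is good to about 2 mm. The wrist camera is an equidistant fisheye: a pixel r from the principal point sees the ray r / f radians off the axis. A picture is of the moment at which its call begins: read the wrist's pose just before it. camera_params takes no time and is no camera call.
- manip.sign_off(): hands the job in; it is judged then, once.
The state is a dict: "clock": time; "qpos": joint angles; "qd": joint speeds; "effort": joint torques, N m; "position": TCP position; "ee_rot": TCP orientation; "contact_force": force on the tool from outside, world axes, zero at the start; "moment": the same for the moment, N m; "width": finger opening in m; "gripper_force": force on a finger pad.
Only numpy, scipy, OpenCV 4.12 (cv2) and the standard library are available. Lean on these libraries where they do the work, as an engineer would, in place of code of your own. Each camera call takes 0.05 s, during which the arm holds its last target. There are 200 camera calls.

## Task

The grinding is finished: stop the spice mill by pushing the long stop bar on the counter fully home, so that it stays down. Press it from above near its middle so that both ends go down together and neither runs well ahead of the other. Do not press the short bar of the switch beside it, which is the mill's feed, and leave the bar when it is down.

Things in the scene. Friction and masses are not known exactly. Their poses are not given: they have to be found in the camera images.
- stop_bar_top (a point): Centre of the long stop bar's top face: flat steel bar 260 x 44 x 14 mm on a fixed low grey box 300 x 76 mm. y axis along the bar, x across, z up. Raised, the face is 62 mm above the counter; pushed home 42 mm, flush with the box's two upright end cheeks (its highest fixed parts), resting on rubber stops under both ends. A loose steel flat bar lying on the counter is no switch.
- stop_bar (a joint): How far the middle of the long stop bar is pushed down, m: 0 raised, 0.020 home on its stops; starts between 0 and 0.004. Friction holds it, there is no return spring: it stays where it is left. About 6 N from above moves it slowly, 7 N at 50 mm/s.
- stop_rock (a joint): Tilt of the long stop bar on its centre pivot, rad: 0 level, positive when its +y end is higher. A centring spring (3.2 N m/rad) levels it when let go; pushed far from the middle it tips, that end going down first. At 0.075 rad one end is about 20 mm lower than the other.
- feed_bar (a joint): How far the short feed bar is pushed down, m: 0 raised (as at the start), 0.020 fully in; as easy to move as the long one. Same sort of switch, 120 mm bar on a 160 x 76 mm box, bar top 62 mm high, nearer or farther than the long one, 155 to 220 mm off in x; the two change places. Brass pieces up to 65 mm high stand at its ends.

How it is judged:
At the end, for the whole second after the job is handed in: The long stop bar is at rest at least 16 mm down of its 20 mm travel and level within 0.05 rad (3 degrees; it levels itself when let go); the short feed bar is still up (pushed in less than 6 mm) (value of joint stop_bar above 0.016 m and value of joint stop_rock between -0.05 and 0.05 rad and velocity of joint stop_bar below 0.01 m/s and value of joint feed_bar below 0.006 m); the robot touches nothing.
It fails at once if one end of the long bar runs ahead of the other by more than about 20 mm (tilt over 0.075 rad) (value of joint stop_rock above 0.075 rad or value of joint stop_rock below -0.075 rad).
It fails at once if the short feed bar is pushed in by 6 mm or more (value of joint feed_bar above 0.006 m).
It also fails if it takes over 26 s, if anything falls off the work surface, if the arm or the gripper's body presses on something with over 40 N, if the wrist force passes 120 N, or if a joint passes its speed limit or range.

## Working session

There is one attempt and no reset: what is moved stays moved. The work goes in short steps, Python scripts to look and compute and a shell command to move; the robot and the scene stay as the last step left them, time stands still between calls to the robot, and variables do not carry over. Pictures are saved under pics/ and viewed, at most 10 in all, crops included, and the job is handed in when it is done.

```bash
mkdir -p pics; python3 - <<'E'
from rig import readout, vision
import cv2
for n in("top","side"):
    cv2.imwrite(f"pics/{n}1.png",cv2.resize(vision.get_image(n),(800,600),interpolation=cv2.INTER_CUBIC)); p=vision.camera_params(n);print(n,p)
s=readout.get_state();print(s["clock"],s["position"],s["ee_rot"])
E
```

```text
top {'intrinsics': array([[435.95475574,   0.        , 257.49950897],
       [  0.        , 435.95475574, 184.80244629],
       [  0.        ,   0.        ,   1.        ]]), 'rvec': array([ 2.10249967, -2.13090956,  0.16648437]), 'tvec': array([0.0178818 , 0.553758  , 0.64156287])}
side {'intrinsics': array([[458.83701224,   0.        , 255.82451122],
       [  0.        , 458.83701224, 193.68204163],
       [  0.        ,   0.        ,   1.        ]]), 'rvec': array([ 1.99058646, -0.75048549,  0.43466578]), 'tvec': array([-0.44187395,  0.24015864,  0.4490314 ])}
0.1 [0.16520095 0.55018963 0.19542584] [-2.05141635e-04  1.45380699e-01  9.89375443e-01 -8.02082760e-04]
```

View pics/top1.png

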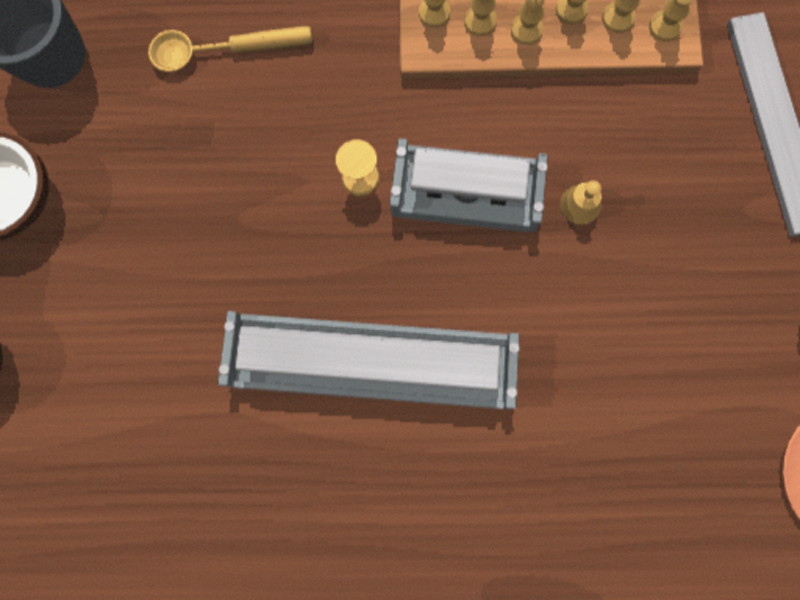

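View pics/side1.png

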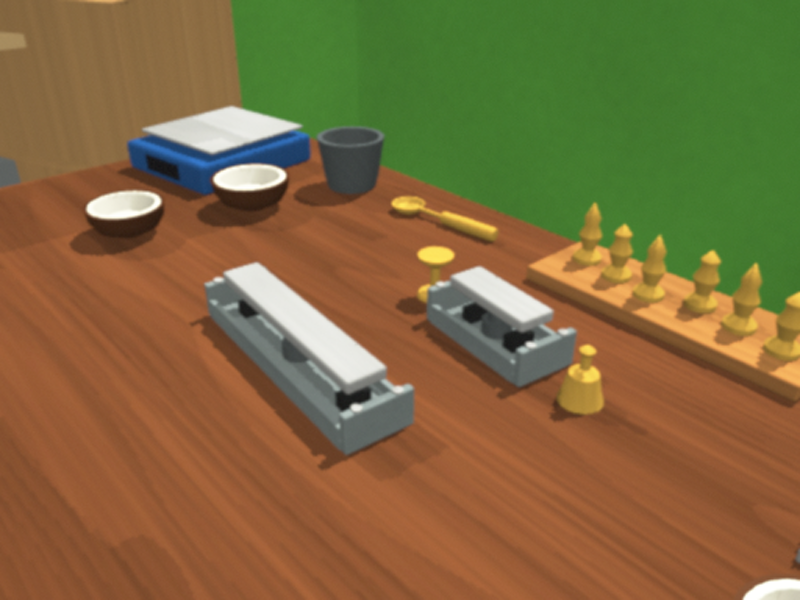

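```bash
python3 - <<'E'
from rig import readout, vision
import cv2,numpy as np
from scipy.spatial.transform import Rotation as R
def proj(n,px,z):
    p=vision.camera_params(n);K=p["intrinsics"];M=cv2.Rodrigues(p["rvec"])[0];t=p["tvec"]
    px=(np.array(px,float)+.5)*.64-.5
    d=np.c_[px,np.ones(len(px))]@np.linalg.inv(K).T@M; c=-M.T@t
    return c+d*((z-c[2])/d[:,2])[:,None]
for n,px in(("top",[(238,327),(504,345),(498,389),(235,372)]),("side",[(224,272),(258,263),(385,369),(347,385)])):
  for z in(.058,.062):
    P=proj(n,px,z);print(n,z,P.round(4).tolist(),"mean",P.mean(0).round(4),"sides",np.linalg.norm(P-np.roll(P,-1,0),axis=1).round(4))
P=proj("top",[(226,312),(520,336),(516,408),(219,385)],.042);print("box",P.round(4).tolist(),P.mean(0).round(4),np.linalg.norm(P-np.roll(P,-1,0),axis=1).round(4))
s=readout.get_state();q=s["ee_rot"];r=R.from_quat([q[1],q[2],q[3],q[0]])
print(r.as_matrix().round(3))
for z in (.062,):
  P=proj("top",[(238,327),(504,345),(498,389),(235,372)],z).mean(0);P[2]=.1
  print("tool shift mm to z=.1:",(r.inv().apply(P-s["position"])*1000).round(1))
E
```

```text
top 0.058 [[0.5165, 0.1753, 0.058], [0.4949, -0.089, 0.058], [0.4521, -0.0816, 0.058], [0.4718, 0.1768, 0.058]] mean [0.4838 0.0454 0.058 ] sides [0.2652 0.0435 0.2591 0.0447]
top 0.062 [[0.516, 0.1742, 0.062], [0.4945, -0.0885, 0.062], [0.4519, -0.0811, 0.062], [0.4716, 0.1757, 0.062]] mean [0.4835 0.0451 0.062 ] sides [0.2636 0.0432 0.2576 0.0445]
side 0.058 [[0.4791, 0.1756, 0.058], [0.5198, 0.1696, 0.058], [0.494, -0.0871, 0.058], [0.4535, -0.0836, 0.058]] mean [0.4866 0.0436 0.058 ] sides [0.0411 0.2581 0.0406 0.2604]
side 0.062 [[0.4756, 0.1684, 0.062], [0.5159, 0.1626, 0.062], [0.4904, -0.0914, 0.062], [0.4503, -0.0879, 0.062]] mean [0.4831 0.0379 0.062 ] sides [0.0407 0.2553 0.0402 0.2576]
box [[0.5343, 0.1925, 0.042], [0.5053, -0.1075, 0.042], [0.4337, -0.1005, 0.042], [0.46, 0.1969, 0.042]] [0.4833 0.0454 0.042 ] [0.3013 0.0719 0.2986 0.0744]
[[-0.958  0.288 -0.001]
 [ 0.288  0.958 -0.002]
 [ 0.    -0.002 -1.   ]]
tool shift mm to z=.1: [-450.2 -392.    96. ]
```

```bash
python3 -m handwheel '[[[-32,-28,2],[0,0,0],1],[[-32,-28,2],[0,0,0],1],[[-32,-28,2],[0,0,0],1],[[-32,-28,2],[0,0,0],1],[[-32,-28,2],[0,0,0],1],[[-32,-28,2],[0,0,0],1],[[-32,-28,2],[0,0,0],1],[[-32,-28,2],[0,0,0],1],[[-32,-28,2],[0,0,0],1],[[-32,-28,2],[0,0,0],1],[[-32,-28,2],[0,0,0],1],[[-32,-28,2],[0,0,0],1],[[-32,-28,2],[0,0,0],1],[[-32,-28,2],[0,0,0],1],[[0,0,20],[0,0,0],1],[[0,0,20],[0,0,0],1],[[0,0,0],[0,0,0],1],[[0,0,0],[0,0,0],1]]'
python3 - <<'E'
from rig import readout, vision
import cv2,numpy as np
from scipy.spatial.transform import Rotation as R
s=readout.get_state();q=s["ee_rot"];r=R.from_quat([q[1],q[2],q[3],q[0]])
print(s["clock"],s["position"],s["width"],s["contact_force"])
print((r.inv().apply(np.array([.484,.045,.07])-s["position"])*1000).round(1))
cv2.imwrite("pics/s2.png",cv2.resize(vision.get_image("side"),(800,600),interpolation=cv2.INTER_CUBIC))
E
```

```text
clock: 2.35
position: [0.4821, 0.0465, 0.1287]
ee_rot: [0.0, 0.145, 0.989, 0.0]
contact_force: [0.1, -0.8, -0.4]
width: 0.0
gripper_force: 0.0
2.35 [0.48206775 0.04649026 0.12865784] 2.4266740670501156e-05 [ 0.12090794 -0.81876776 -0.43786303]
[-2.2 -0.9 58.7]
```

View pics/s2.png

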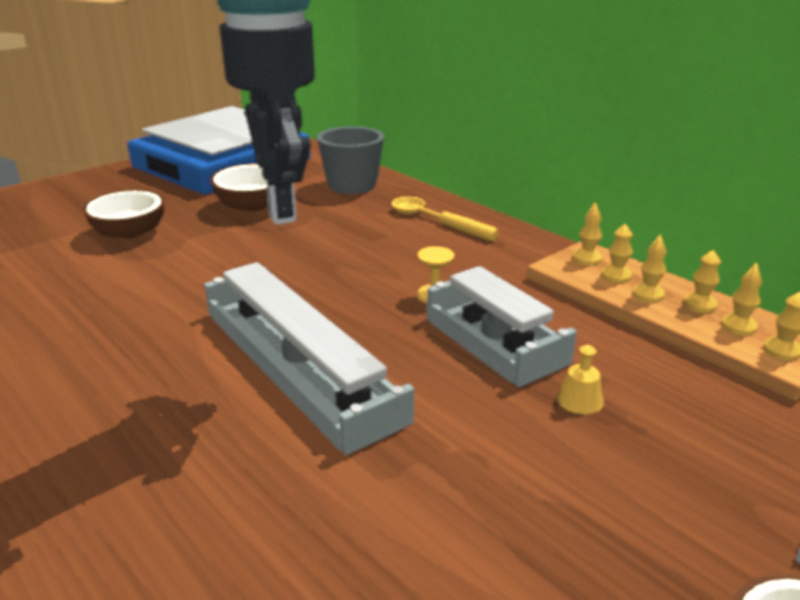

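The side view shows the shut tip at (284,220), straight above the long bar's middle at about (300,322). Next is a slow descent.

```bash
python3 -m handwheel '[[[-2,-1,20],[0,0,0],1],[[0,0,20],[0,0,0],1],[[0,0,14],[0,0,0],1],[[0,0,4],[0,0,0],1],[[0,0,4],[0,0,0],1],[[0,0,4],[0,0,0],1],[[0,0,4],[0,0,0],1],[[0,0,4],[0,0,0],1],[[0,0,0],[0,0,0],1]]'
python3 - <<'E'
from rig import readout, vision
import cv2
s=readout.get_state()
print(s["clock"],s["position"],s["contact_force"],s["moment"])
cv2.imwrite("pics/s3.png",cv2.resize(vision.get_image("side")[140:310,100:300],(800,600)[:1]+(680,))[:600] if 0 else cv2.resize(vision.get_image("side")[150:300,100:300],(800,600),interpolation=cv2.INTER_CUBIC))
E
```

```text
clock: 3.52
position: [0.4831, 0.0449, 0.0539]
ee_rot: [-0.0, 0.145, 0.989, -0.0]
contact_force: [-0.4, 0.6, -0.4]
width: 0.0005
gripper_force: 0.0
3.525 [0.48309157 0.04487049 0.0538885 ] [-0.37085723  0.62666371 -0.4122274 ] [ 0.01722587  0.0049158  -0.05083333]
```

View pics/s3.png

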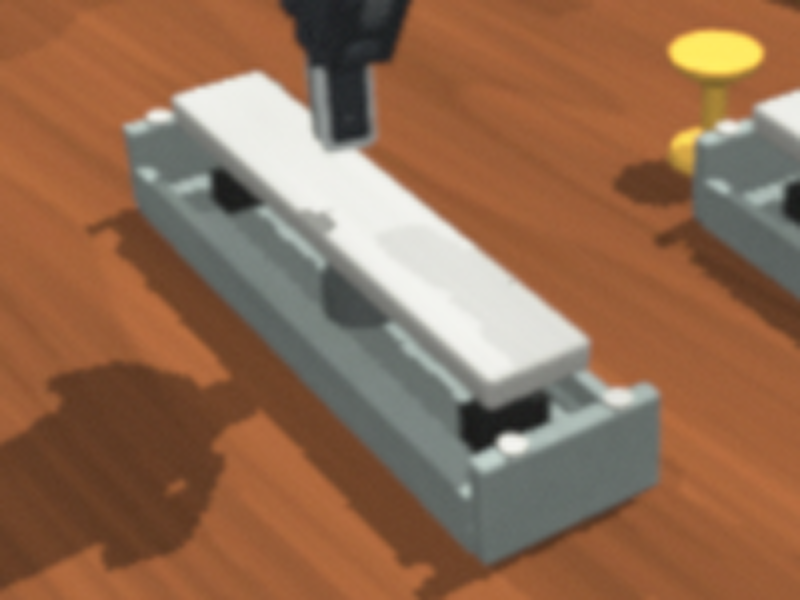

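The crop shows the tip at (345,148), still clear of the bar, with its middle at about (385,240), and there is no force. That disagrees with the reported pose, so I'll check the projection and the top view.

```bash
python3 - <<'E'
from rig import readout, vision
import cv2,numpy as np
def pr(n,P):
    p=vision.camera_params(n);return cv2.projectPoints(np.array(P,float),p["rvec"],p["tvec"],p["intrinsics"],None)[0].reshape(-1,2)
P=[[.4821,.0465,.1287],[.4831,.0449,.0539]]
print("side crop",((pr("side",P)-[100,150])*4).round(), "s2",(pr("side",P)/.64).round(), "top*1/.64",(pr("top",P)/.64).round())
im=vision.get_image("top");cv2.imwrite("pics/t4.png",cv2.resize(im[150:300,130:330],(800,600),interpolation=cv2.INTER_CUBIC))
print("topcrop",(pr("top",P)-[130,150])*4)
for n in("top","side"):
    p=vision.camera_params(n);M=cv2.Rodrigues(p["rvec"])[0];print(n,-M.T@p["tvec"],M[2])
E
```

```text
side crop [[329.  47.]
 [348. 217.]] s2 [[285. 253.]
 [292. 319.]] top*1/.64 [[360. 353.]
 [368. 359.]]
topcrop [[402.51171524 304.78582248]
 [422.98102541 318.62123113]]
top [ 0.43008779 -0.0045669   0.73046166] [ 0.17907038  0.02170789 -0.98359675]
side [ 0.15395484 -0.49232149  0.43413755] [ 0.57239259  0.64808332 -0.50234921]
```

View pics/t4.png

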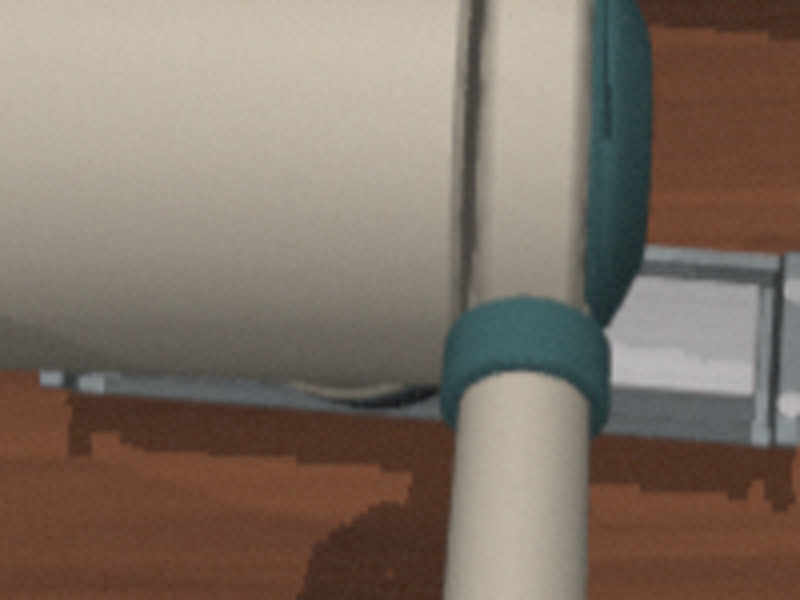

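```bash
python3 - <<'E'
from rig import readout, vision
import cv2,numpy as np
from scipy.spatial.transform import Rotation as R
s=readout.get_state();im=vision.get_image("wrist");p=vision.camera_params("wrist");K=p["intrinsics"];H=p["hand_eye"]
print(s["clock"],K.round(1).tolist(),H.round(3).tolist())
q=s["ee_rot"];r=R.from_quat([q[1],q[2],q[3],q[0]])
def pr(P):
    t=r.inv().apply(np.array(P)-s["position"]);c=(t-H[:3,3])@H[:3,:3]
    th=np.arctan2(np.hypot(*c[:,:2].T),c[:,2]);u=c[:,:2]/np.hypot(*c[:,:2].T)[:,None]
    return K[:2,2]+u*(th*K[0,0])[:,None]
P=[[.516,.1742,.062],[.4945,-.0885,.062],[.4519,-.0811,.062],[.4716,.1757,.062],[.484,.045,.06],s["position"]]
uv=pr(P)/.64;print(uv.round().tolist())
im=cv2.resize(im,(800,600),interpolation=cv2.INTER_CUBIC)
for a in uv: cv2.circle(im,tuple(int(v) for v in a),4,(0,0,255),1)
cv2.imwrite("pics/w5.png",im)
E
```

```text
3.625 [[297.3, 0.0, 256.8], [0.0, 297.3, 193.5], [0.0, 0.0, 1.0]] [[0.0, -0.951, -0.308, 0.078], [1.0, -0.0, 0.001, -0.0], [-0.001, -0.308, 0.951, -0.177], [0.0, 0.0, 0.0, 1.0]]
[[693.0, 339.0], [150.0, 442.0], [121.0, 363.0], [689.0, 245.0], [402.0, 357.0], [401.0, 350.0]]
```

View pics/w5.png

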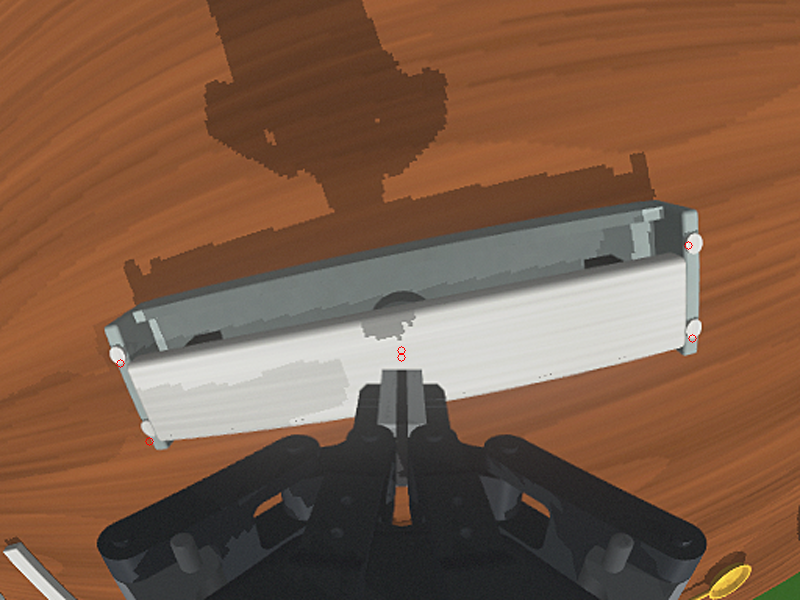

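The wrist view shows the bar's outline roughly where it was predicted. The finger tip, at (401,370), is nearer the camera than the stated TCP at (401,350). Horizontally it is over the bar's middle, but the real tip stands about 20–30 mm higher than reported. I'll go on down slowly, guided by force.

```bash
python3 -m handwheel '[[[0,0,4],[0,0,0],1],[[0,0,4],[0,0,0],1],[[0,0,4],[0,0,0],1],[[0,0,3],[0,0,0],1]]'; python3 -m handwheel '[[[0,0,3],[0,0,0],1],[[0,0,3],[0,0,0],1]]';  python3 -m handwheel '[[[0,0,3],[0,0,0],1]]'
```

```text
clock: 4.18
position: [0.4831, 0.0449, 0.0388]
ee_rot: [-0.0, 0.145, 0.989, 0.0]
contact_force: [0.2, -0.1, -0.6]
width: 0.0005
gripper_force: 0.0
clock: 4.42
position: [0.4834, 0.0449, 0.033]
ee_rot: [0.0, 0.145, 0.989, 0.0]
contact_force: [0.4, -0.1, -0.6]
width: -0.0004
gripper_force: 0.0
clock: 4.55
position: [0.4834, 0.0449, 0.03]
ee_rot: [0.0, 0.145, 0.989, 0.0]
contact_force: [0.7, -0.0, 0.5]
width: 0.0001
gripper_force: 0.0
```

```bash
python3 -m handwheel '[[[0,0,3],[0,0,0],1]]'; python3 -m handwheel '[[[0,0,3],[0,0,0],1]]'; python3 - <<'E'
from rig import readout, vision
import cv2
s=readout.get_state();print(s["contact_force"],s["moment"])
cv2.imwrite("pics/s6.png",cv2.resize(vision.get_image("side")[150:300,100:300],(800,600),interpolation=cv2.INTER_CUBIC))
E
```

```text
clock: 4.68
position: [0.4834, 0.0449, 0.027]
ee_rot: [0.0, 0.145, 0.989, 0.0]
contact_force: [-0.8, -0.3, -0.0]
width: -0.0
gripper_force: 0.0
clock: 4.8
position: [0.4834, 0.0449, 0.0243]
ee_rot: [0.0, 0.145, 0.989, 0.0]
contact_force: [-0.7, 0.3, 5.9]
width: 0.0003
gripper_force: 2.8
[-0.69900546  0.32665658  5.86154546] [ 0.02511927  0.18991689 -0.01079726]
```

View pics/s6.png

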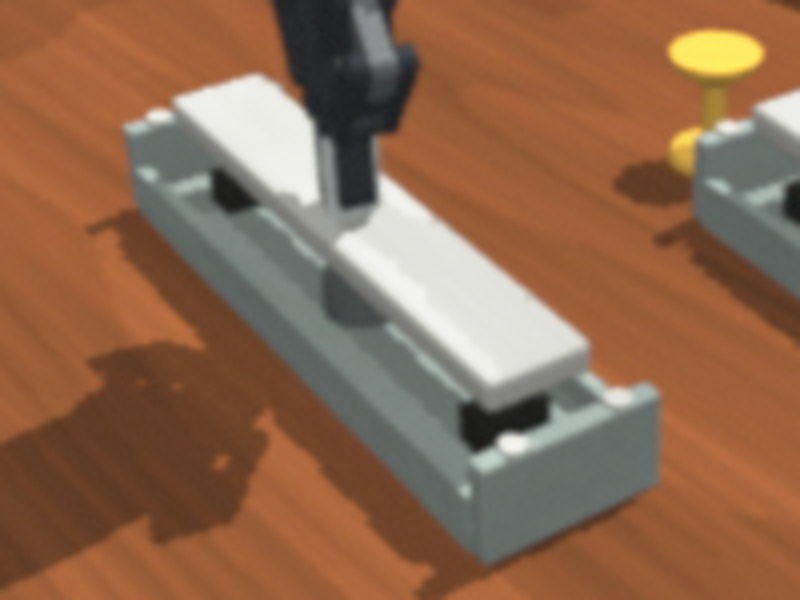

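The tip at (350,205) is on the bar, above the pivot post at (352,300), with 5.9 N on it. I'll press on.

```bash
python3 -m handwheel '[[[0,0,3],[0,0,0],1],[[0,0,3],[0,0,0],1],[[0,0,3],[0,0,0],1]]'; python3 -m handwheel '[[[0,0,3],[0,0,0],1],[[0,0,2],[0,0,0],1]]'; python3 -m handwheel '[[[0,0,2],[0,0,0],1]]'; python3 - <<'E'
from rig import readout
s=readout.get_state();print(s["contact_force"],s["moment"])
E
```

```text
clock: 5.22
position: [0.4834, 0.0449, 0.0156]
ee_rot: [0.0, 0.145, 0.989, 0.0]
contact_force: [-1.0, -1.2, 5.3]
width: -0.0
gripper_force: 2.8
clock: 5.48
position: [0.4834, 0.0449, 0.0106]
ee_rot: [0.0, 0.145, 0.989, 0.0]
contact_force: [-1.0, 0.8, 5.2]
width: 0.0001
gripper_force: 2.7
clock: 5.6
position: [0.4835, 0.0449, 0.0086]
ee_rot: [0.0, 0.145, 0.989, 0.0]
contact_force: [-1.9, -0.7, 6.0]
width: 0.0002
gripper_force: 2.7
[-1.86587971 -0.71718456  5.99982791] [-0.03233636  0.23930261 -0.03053139]
```

```bash
python3 -m handwheel '[[[0,0,1.5],[0,0,0],1]]'|grep -E 'pos|cont';python3 -m handwheel '[[[0,0,1],[0,0,0],1]]'|grep -E 'pos|cont';python3 -m handwheel '[[[0,0,1],[0,0,0],1]]'|grep -E 'pos|cont'
```

```text
position: [0.4835, 0.0449, 0.0071]
contact_force: [-2.1, 0.4, 4.9]
position: [0.4835, 0.0449, 0.0069]
contact_force: [-4.6, -0.6, 18.8]
position: [0.4835, 0.0449, 0.0068]
contact_force: [-7.4, -0.2, 27.8]
```

The force rises sharply after about 18 mm, so the bar is on its stops. I'll lift off and check.

```bash
python3 -m handwheel '[[[0,0,-2],[0,0,0],1],[[0,0,-4],[0,0,0],1],[[0,0,-15],[0,0,0],1],[[0,0,-30],[0,0,0],1],[[0,0,-40],[0,0,0],1],[[0,0,-40],[0,0,0],1],[[0,0,0],[0,0,0],1],[[0,0,0],[0,0,0],1]]'; python3 - <<'E'
from rig import vision
import cv2
cv2.imwrite("pics/s7.png",cv2.resize(vision.get_image("side")[130:280,100:300],(800,600),interpolation=cv2.INTER_CUBIC))
E
```

```text
clock: 6.98
position: [0.4827, 0.0449, 0.135]
ee_rot: [-0.001, 0.145, 0.989, -0.0]
contact_force: [0.7, 0.6, -0.6]
width: 0.0001
gripper_force: 0.0
```

View pics/s7.png

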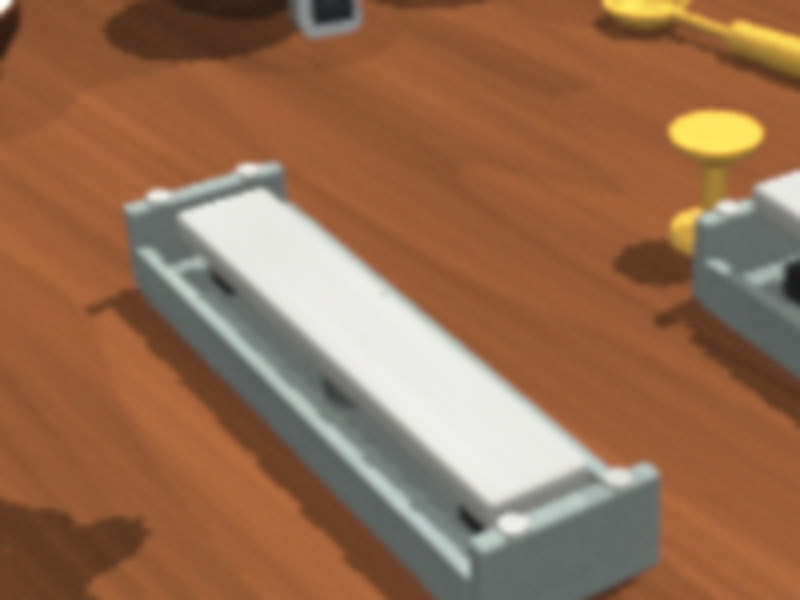

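The picture shows the bar down and level between its cheeks, its near corner at (493,500), about 18 mm lower than before. The feed bar is untouched and the tip is well clear.

```bash
python3 -c "from rig import manip;print(manip.sign_off())"
```

```text
the job is handed in; nothing more can be done
None
```

I pressed the long stop bar down onto its stops and it stayed down and level. The feed bar was left alone, the arm is clear, and the job was handed in at about 7 s (no verdict came back).

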